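# Load the check vial and hold the photometer shutter at the mark

## Robot

A 6-joint arm with a two-finger parallel gripper is mounted at the origin on the work surface. World frame = base frame: x ahead of the robot, y to its left, z up, the work surface at z = 0. Lengths are in m, angles in rad, forces in N, time in s.
With the tool pointing down it reaches from about 0.375 to 0.975 m from the base axis. Payload 3.8 kg.
Tool frame: the origin (TCP) lies between the finger pads; the fingertips stand 25 mm ahead of it and the grasp point (between the pads) lies 6 mm ahead of it; z points along the fingers, y is the line along which they close (so a half turn about z gives the same grasp; the last joint's range is limited). The gripper opens to 85 mm and grips with 20 to 120 N. Pads are 22 mm wide; open, the fingers measure 114 mm over their backs; the gripper's body (76 mm by 85 mm) begins 54 mm behind the grasp point. The pads swing forward as they close: fully open they stand 13 mm farther back than shut.
Start: joints at [-0.037, 0.264, 1.604, -0, 1.274, -0.037], TCP at [0.675, -0, 0.256] pointing down, gripper open.
Joint ranges: [-2.63, 2.63], [-0.94, 2.18], [0.31, 2.57], [-1.31, 4.45], [0, 2.66], [-2.55, 2.55]. Speed limits (rad/s): [2.57, 2.57, 3.14, 3.14, 3.14, 3.14].

## Interface

Orientations are given as a unit quaternion [w, x, y, z].
In Python, from workcell import env gives the robot as it stands.
- The arm moves only by the tool step_arm, never from a script. Its argument "series" is a list that holds one entry, the list of rows, each a list of 7 numbers: the shift along the tool's x, y, z in units of 2.5 cm (1.0 is 2.5 cm), then the turn, a rotation vector about the tool's x, y, z in units of 8 degrees (1.0 is 8 degrees), then the opening, from -1 (shut) to 1 (fully open). A call has 1 to 8 rows; each row shifts and turns the commanded pose from where the row before left it, along the tool's axes as they then stand; what a row does not reach is not made up. A row lasts 1/8 s, in which the tool goes at most 62.5 mm and 10.7 degrees, less where a joint would pass 70% of its speed; a pose out of reach is approached as far as the arm can. A call with a number of a shift or a turn outside -1 to 1 is refused whole. A call with a gripper value outside its range is refused whole. The fingers move at their own pace and stop on an object; "force" is the grip in N (left out, the last holds). Time passes only in rows, so rows that do not move let the fingers close. It gives the time, the measured TCP pose, the force, the opening and the grip force at its end, in the units of the state.
- env.state(): the state, without advancing time (a new reading comes with each control period).
- env.snapshot(name): name is "scene" or "side" or "wrist"; returns a dict with "pixels" (480x640x3 uint8, blue, green, red), "K" (3x3 intrinsics, pixels), "T" (4x4, takes a point from camera to world coordinates). Camera axes: x right, y up, looking along -z (the intrinsics and any distortion apply to the point x, -y, -z); pixel columns grow to the right and rows downward; lengths in m; the calibration is good to about 2 mm. A picture is of the moment at which its call begins. There is no depth.
- env.close_job(): hands the job in; it is judged then, once.
The state is a dict: "time": time; "q": joint angles; "dq": joint speeds; "joint_efforts": joint torques, N m; "eef_pos": TCP position; "ee_rot": TCP orientation; "ft_force": force on the tool from outside, world axes, zero at the start; "wrist_torque": the same for the moment, N m; "gripper_width": finger opening in m; "gripper_force": force on a finger pad.
Only numpy, scipy, OpenCV 4.12 (cv2) and the standard library are available. Lean on these libraries where they do the work, as an engineer would, in place of code of your own. Each camera call takes 0.05 s, during which the arm holds its last target. There are 200 camera calls.

## Task

Take the amber vial from the rack and lower it upright into the photometer's round well until it rests on the bottom (do not drop it in), and let go of it. Then pull the spring-loaded shutter slide out by its black knob until the red pointer stands within the green mark, and keep it there: the job finishes with the gripper still holding the slide at the mark. Leave the other vials and the jar where they are.

Things in the scene. Friction and masses are not known exactly. Their poses are not given: they have to be found in the camera images.
- photometer: Fixed cream bench instrument, 280 (x) x 200 (y) x 100 mm; origin: centre of its underside. The -x side (towards the robot, turned up to 0.25 rad) is a flat deck, top at z = 50 mm, from x = -140 to +8 mm; behind it, to x = +138 mm, stands the housing, top at z = 100 mm, with the vial well in it. The shutter slide comes out of the housing along -x over the deck's middle
- well (a point): Centre of the flat bottom of the vial well, a round hole 28 mm wide and 38 mm deep, straight down from the housing's top (rim with a dark ring, 2 mm chamfer), so the rim is 38 mm above this point. At photometer x = 70, y = 0, z = 62 mm. Axes as the photometer's. A vial in it sticks out 37 mm
- shutter (a joint): Pull-out of the shutter slide, m: 0 = in (where the spring rests it), 0.070 = stop fully out, along the photometer's -x. The spring pulls it back in with 3 N at 0 and 6.5 N fully out; let go, it returns to 0
- knob (a point): Centre of the top of the slide's knob, an upright black round post 20 mm in diameter with a red dot on top. Its top is 50 mm above the deck; grip it anywhere in the upper 38 mm. The slide's plate under it is 6 mm high. With the slide in, the knob's axis is 43 mm in front of the housing. Axes as the photometer's
- pointer (a point): Tip of the thin red pointer (3 mm wide), which is fixed to the slide and sticks out sideways to the photometer's +y at the knob's x: 49 mm to the side of the knob's axis, 4.5 mm above the deck
- mark: Green mark on the white scale strip on the deck: 10 mm along the slide's travel (x), 24 mm across, 3 mm high. Origin: its centre, at deck height, 62 mm to the +y side of the slide's middle line. Axes as the photometer's. The pointer is in the mark when its x in this frame is within +-5 mm. Its place differs from run to run: a pull-out of 28 to 56 mm
- rack: Fixed blue vial rack 170 (x) x 60 (y) x 45 mm, origin at the centre of its underside. Three round holes 27 mm wide, 35 mm deep, in a row along its x at -55, 0 and +55 mm, one vial in each in random order
- amber_vial: The vial to load: capped amber glass cylinder with an orange cap, 24 mm diameter, 75 mm high (cap: the top 18 mm, same diameter), about 45 g. Origin: centre of its underside; z up. In the rack its underside is 10 mm above the table and 40 mm of it sticks out
- green_vial: Bystander: same vial in green glass with a green cap, in the rack. Same size and origin
- clear_vial: Bystander: same vial in clear glass with a white cap, in the rack. Same size and origin
- jar: Bystander: closed jar with a blue lid, 48 mm diameter, 50 mm high, on the table between rack and photometer. Origin: centre of its underside
Things that resemble listed ones, but are neither listed nor needed, are in the scene too. Several things have the shape of the amber_vial; the one meant has the colours described above.

How it is judged:
On the way, in this order (a step that is already met when the one before it is completed fails the run):
1. the amber vial rests upright on the bottom of the well, let go (horizontal distance between amber_vial and well below 0.005 m and z of amber_vial in the frame of well below 0.004 m and angle between amber_vial's own z axis and vertical below 0.15 rad and contact force between the fingers and amber_vial below 0.1 N), for 0.2 s.
2. the fingers hold the shutter slide out with the pointer within the green mark (x of pointer in the frame of mark between -0.005 and 0.005 m and contact force between the fingers and shutter above 1.5 N), for 0.5 s.
At the end, for the whole second after the job is handed in: The amber vial stands on the bottom of the well (within 4 mm of it in height, 5 mm of its centre, tilt under 0.15 rad), untouched by the robot; the fingers still hold the shutter slide (over 1.5 N), at rest, with the pointer within 5 mm of the middle of the green mark (all of step 2 and horizontal distance between amber_vial and well below 0.005 m and z of amber_vial in the frame of well below 0.004 m and angle between amber_vial's own z axis and vertical below 0.15 rad and contact force between the arm and amber_vial below 0.1 N and velocity of joint shutter between -0.01 and 0.01 m/s); the arm keeps its last pose, push and grip.
It fails at once if the amber vial is dropped into the well (falling free of the fingers faster than 0.5 m/s) (horizontal distance between amber_vial and well below 0.02 m and contact force between the fingers and amber_vial below 0.05 N and linear speed of amber_vial above 0.5 m/s).
It fails at once if another vial is moved more than 15 mm (distance of any of green_vial, clear_vial from where it was at the start of the episode above 0.015 m).
It fails at once if the jar is moved more than 20 mm or tipped (distance of jar from where it was at the start of the episode above 0.02 m or angle between jar's own z axis and vertical above 0.3 rad).
It also fails if it takes over 64 s, if anything falls off the work surface, if the arm or the gripper's body presses on something with over 40 N, if the wrist force passes 120 N, or if a joint passes its speed limit or range.

## Working session

There is one attempt and no reset: what is moved stays moved. The work goes in short steps, Python scripts to look and compute and a tool call to move; the robot and the scene stay as the last step left them, time stands still between calls to the robot, and variables do not carry over. Pictures are saved under pics/ and viewed, at most 10 in all, crops included, and the job is handed in when it is done.

Besides the shell and the picture viewer there is one more tool, called as a command line: name --argument value ..., lists and objects as JSON in quotes. step_arm: Moves the arm, as the interface text tells. Its arguments: {"type":"object","properties":{"series":{"type":"array","items":{"type":"array","items":{"type":"array","items":{"type":"number"}}}},"force":{"type":"number"}},"required":["series"]}

```bash
mkdir -p pics; cat > h.py <<'E'
import numpy as np, cv2
from workcell import env
def snap(n,f=None):
    s=env.snapshot(n)
    if f: cv2.imwrite('pics/'+f,s['pixels'])
    return s
def ray(s,u,v):
    K=np.array(s['K']);T=np.array(s['T'])
    d=np.linalg.inv(K)@[u,v,1]; d=T[:3,:3]@[d[0],-d[1],-d[2]]
    return T[:3,3],d
def onz(s,u,v,z):
    o,d=ray(s,u,v); return o+d*(z-o[2])/d[2]
def proj(s,p):
    T=np.array(s['T']); c=T[:3,:3].T@(np.array(p)-T[:3,3]); q=np.array(s['K'])@[c[0],-c[1],-c[2]]; return q[:2]/q[2]
E
python3 - <<'E'
from h import *
for n in ['scene','side']:
    s=snap(n,n+'1.png'); print(n,np.round(s['K'],1).tolist(),np.round(s['T'],3).tolist(),[k for k in s])
print(env.state())
E
```

```text
scene [[437.9, 0.0, 314.4], [0.0, 437.9, 239.1], [0.0, 0.0, 1.0]] [[-0.728, -0.416, 0.546, 1.009], [0.686, -0.456, 0.567, 0.487], [0.013, 0.787, 0.617, 0.6], [0.0, 0.0, 0.0, 1.0]] ['pixels', 'K', 'T']
side [[473.5, 0.0, 322.5], [0.0, 473.5, 243.8], [0.0, 0.0, 1.0]] [[-0.871, 0.259, -0.418, 0.28], [-0.492, -0.431, 0.757, 0.597], [0.015, 0.865, 0.502, 0.466], [0.0, 0.0, 0.0, 1.0]] ['pixels', 'K', 'T']
{'time': 0.1, 'q': array([-3.69019738e-02,  2.64661934e-01,  1.60524967e+00, -1.52894120e-05,
        1.27371104e+00, -3.69102006e-02]), 'dq': array([-0.0008031 , -0.00155068, -0.00412   ,  0.00043742, -0.00098893,
       -0.00115571]), 'joint_efforts': array([ 2.96398039e-04, -5.16707003e+01, -3.68589377e+01,  1.30520286e-05,
        6.22219843e-03,  5.24967299e-05]), 'eef_pos': array([6.74381880e-01, 1.49176773e-05, 2.55090574e-01]), 'ee_rot': array([-7.38730928e-04,  7.07101921e-01,  7.07110913e-01, -6.96094550e-04]), 'ft_force': array([ 0.46665161, -0.70963841,  0.06300591]), 'wrist_torque': array([ 0.03304897,  0.02230965, -0.01270993]), 'gripper_force': 0.0, 'gripper_width': 0.08557259387506458}
```

View pics/scene1.png

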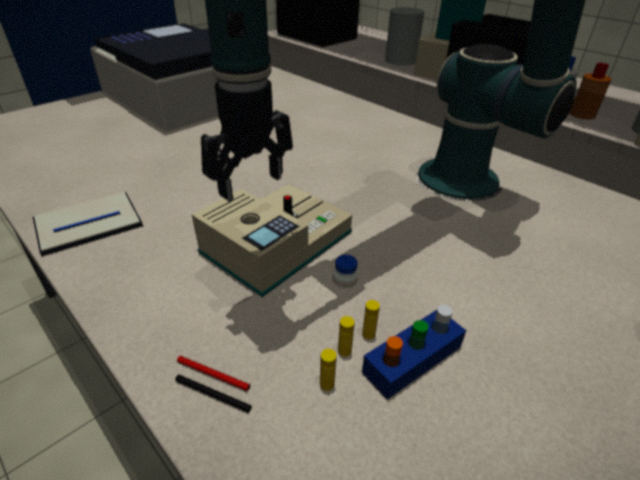

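View pics/side1.png

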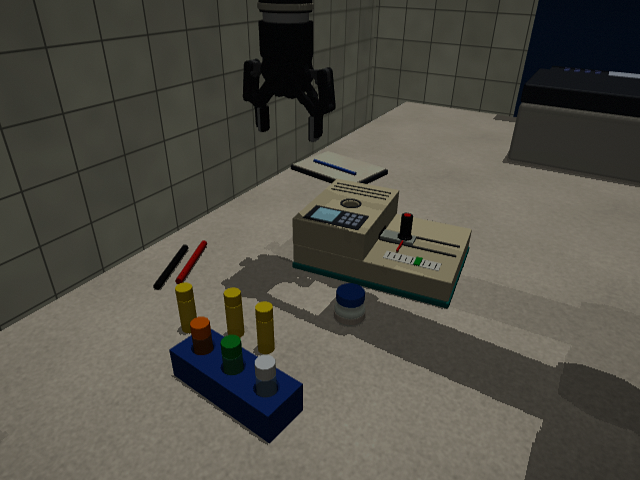

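Scene: the orange-capped amber vial is at (395,345), or (201,327) in the side view. Lookalikes are three yellow-capped vials at scene (329,358), (347,325) and (372,307), plus the green cap at (420,327) and the white cap at (444,313). I choose the orange one in the rack. The well is at about (250,218), the knob at (287,198), the mark at (322,219) and the jar at (346,265). Next is one close crop to check this.

```bash
python3 - <<'E'
from h import *
a=cv2.imread('pics/scene1.png');b=cv2.imread('pics/side1.png')
R=lambda im,x,y,w,h,k:cv2.resize(im[y:y+h,x:x+w],None,fx=k,fy=k,interpolation=cv2.INTER_CUBIC)
A=R(a,310,290,160,110,2.5);B=R(b,150,280,160,110,2.5)
C=R(a,190,180,160,110,2.5);D=R(b,320,180,160,110,2.5)
cv2.imwrite('pics/c1.png',np.vstack([np.hstack([A,B]),np.hstack([C,D])]))
E
```

```text
(no output)
```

View pics/c1.png

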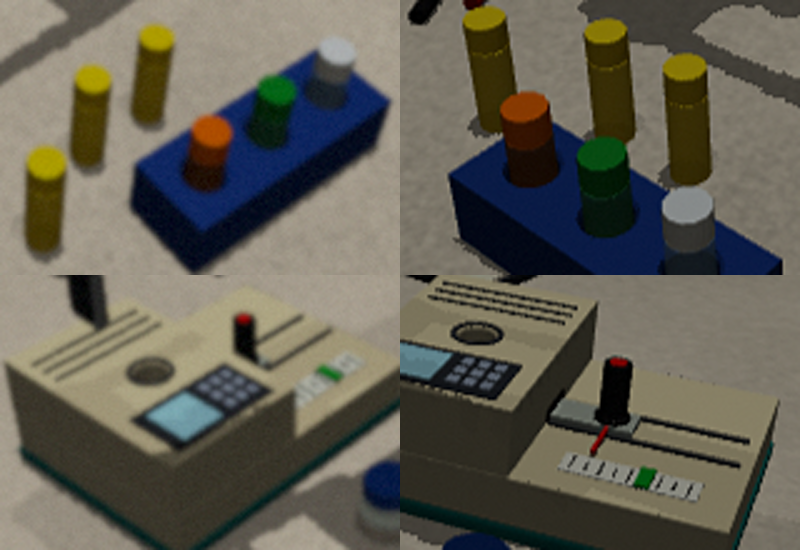

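```bash
cat > fit.py <<'E'
from h import *
from scipy.optimize import least_squares
S=env.snapshot('scene');D=env.snapshot('side')
obs=[(S,250,218.4,70,0,.1),(D,350.8,203.6,70,0,.1),(S,287.6,197.2,-35,0,.1),(D,407.6,215.2,-35,0,.1),
(S,309.2,227.2,8,100,.1),(D,364,234,8,100,.1),(D,398.8,191.2,8,-100,.1),(D,471.2,230,-140,-100,.05),(S,258,253.2,138,100,.1),(S,192,214.8,138,-100,.1)]
def P(p,x,y,z): 
    c,s=np.cos(p[2]),np.sin(p[2]); return [p[0]+(c*x-s*y)/1e3,p[1]+(s*x+c*y)/1e3,z]
f=lambda p:np.concatenate([proj(s,P(p,x,y,z))-[u,v] for s,u,v,x,y,z in obs])
r=least_squares(f,[.6,.0,0],loss='soft_l1'); p=r.x
print(p,np.round(f(p).reshape(-1,2),1).tolist())
print('well',P(p,70,0,.062),'knob',P(p,-35,0,.1))
c,s_=np.cos(p[2]),np.sin(p[2])
def loc(w): d=(np.array(w[:2])-p[:2])*1e3; return c*d[0]+s_*d[1],-s_*d[0]+c*d[1]
for s,u,v in((S,322,219.2),(D,418.4,261.2)): print('mark',loc(onz(s,u,v,.053)))
print('ptr',loc(onz(D,397.6,250.8,.0545)))
for n,a,b in(('orange',(394.8,342.8),(200.4,322.8)),('green',(420.4,326),(230.8,342)),('white',(444.8,310),(265.2,361.2))):
    print(n,onz(S,*a,.085),onz(D,*b,.085))
print('jar',onz(S,346,260,.05),onz(D,350,292,.05))
E
python3 fit.py
```

```text
[ 0.54347229 -0.11285498  0.08285579] [[0.3, -0.5], [-0.6, -0.1], [0.3, -0.4], [-1.0, -0.1], [-0.1, -2.5], [-1.1, 1.0], [0.5, -1.5], [1.9, -1.3], [1.1, 3.6], [-0.9, -2.2]]
well [np.float64(0.6132321486463687), np.float64(-0.10706170383334723), 0.062] knob [np.float64(0.508592359290193), np.float64(-0.11575161082336595), 0.1]
mark (np.float64(-73.34905606260537), np.float64(63.48503368413505))
mark (np.float64(-77.91982260929788), np.float64(62.22343526720912))
ptr (np.float64(-37.919278985806336), np.float64(47.71378150617232))
orange [0.63529968 0.27261236 0.085     ] [0.63112461 0.26974633 0.085     ]
green [0.58114806 0.27911103 0.085     ] [0.57666302 0.27816242 0.085     ]
white [0.52534162 0.28582622 0.085     ] [0.52350626 0.28352029 0.085     ]
jar [0.52196388 0.06944049 0.05      ] [0.52082062 0.07323467 0.05      ]
```

The crop confirms it: the orange-capped amber vial is in the rack's +x hole, at scene (395,343) and side (200,323). The yellow ones stand on the table. The photometer fit is good. I'm moving above the vial and turning so the fingers close across the rack's row.

step_arm --series '[[[1,-0.2,0,0,0,0,1],[1,-0.2,0,0,0,0,1],[1,-0.2,0,0,0,0,1],[1,-0.2,0,0,0,0,1],[1,-0.2,0,0,0,0,1],[1,-0.2,0,0,0,0,1],[1,-0.2,0,0,0,0,1],[1,-0.2,0,0,0,0,1]]]'

```text
time: 1.2
eef_pos: [0.634, 0.2021, 0.2562]
ee_rot: [-0.0, 0.707, 0.707, 0.0]
ft_force: [-0.2, 0.0, -0.3]
gripper_width: 0.0854
gripper_force: 0.0
```

step_arm --series '[[[1,0,0,0,0,0,0.3],[0.9,0,0,0,0,0,0.3],[0.9,0,0,0,0,0,0.3],[0,0,0,0,0,-1,0.3],[0,0,0,0,0,-1,0.3],[0,0,0,0,0,-1,0.3],[0,0,0,0,0,-1,0.3],[0,0,0,0,0,-1,0.3]]]'

```text
time: 2.2
eef_pos: [0.6352, 0.2706, 0.2562]
ee_rot: [-0.0, 0.421, 0.907, -0.0]
ft_force: [-0.3, -0.1, -0.3]
gripper_width: 0.0551
gripper_force: 0.0
```

step_arm --series '[[[0,0,0,0,0,-1,0.3],[0,0,0,0,0,-1,0.3],[0,0,0,0,0,-1,0.3],[0,0,0,0,0,-1,0.3],[0,0,0,0,0,-1,0.3],[0,0,0,0,0,-0.36,0.3],[0,0,0,0,0,0,0.3]]]'

```text
time: 3.08
eef_pos: [0.6352, 0.2705, 0.2561]
ee_rot: [-0.0, 0.062, 0.998, -0.0]
ft_force: [-0.8, 0.2, -0.1]
gripper_width: 0.0557
gripper_force: 0.0
```

```bash
cat >> h.py <<'E'
from scipy.spatial.transform import Rotation as Ro
def tool():
    s=env.state(); q=np.array(s['ee_rot']); return s,np.array(s['eef_pos']),Ro.from_quat(q[[1,2,3,0]]).as_matrix()
def go(target,yaw_y=None):
    "units of shift to target; tool-y heading wanted (deg) -> z turn units"
    s,p,R=tool(); y=np.degrees(np.arctan2(R[1,1],R[0,1]))
    print('t',round(s['time'],2),'pos',p.round(4),'zdir',R[:,2].round(4),'yhead',round(y,2),'w',round(s['gripper_width'],4),'F',np.round(s['ft_force'],1),'grip',round(s['gripper_force'],1))
    if target is not None: print('shift units',(R.T@(np.array(target)-p)/.025).round(2))
    if yaw_y is not None: print('turn z units',round(-((yaw_y-y+180)%360-180)/8,2))
E
python3 - <<'E'
from h import *
go([.633,.271,.078],82.9)
w=snap('wrist','w1.png');S=snap('scene','scene2.png')
for p in ([.633,.271,.085],[.579,.2787,.085],[.6132,-.107,.1]): print(proj(w,p).round(1))
E
```

```text
t 3.08 pos [0.6352 0.2705 0.2561] zdir [-1.e-04 -0.e+00 -1.e+00] yhead 82.84 w 0.0557 F [-0.8  0.2 -0.1] grip 0.0
shift units [0.09 0.01 7.13]
turn z units -0.01
[319.5 225.6]
[320.5 160.7]
[-128.3  262.3]
```

View pics/w1.png

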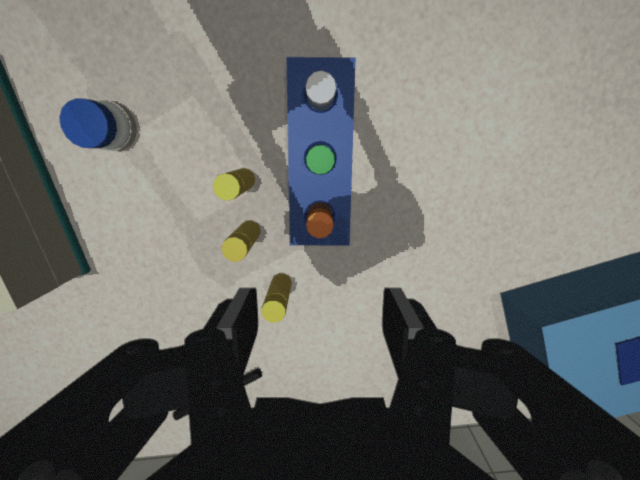

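The wrist view shows the orange cap at (319.5,224), against a predicted (319.5,226). The yellow vials are at (275,311), (236,250) and (228,186), so I'm checking their clearance to the fingers.

```bash
python3 - <<'E'
from h import *
w=env.snapshot('wrist'); im=w['pixels']
h=cv2.cvtColor(im,cv2.COLOR_BGR2HSV)
m=cv2.inRange(h,(5,150,120),(17,255,255)); m[:190]=0;m[260:]=0;m[:,:280]=0;m[:,360:]=0
c=cv2.moments(m,True); u,v=c['m10']/c['m00'],c['m01']/c['m00']; print(u,v,c['m00'])
o=onz(w,u,v,.085);print(o)
s,p,R=tool()
for a in((275,311),(236,250),(228,186)): y=onz(w,*a,.075); print(y.round(3),'tool xy mm',((R.T@(y-o))[:2]*1e3).round(0))
go([o[0],o[1],.078])
E
```

```text
319.6111111111111 223.09903381642513 414.0
[0.63079749 0.27119996 0.085     ]
[0.713 0.217 0.075] tool xy mm [-89. -43.]
[0.648 0.192 0.075] tool xy mm [-27. -76.]
[0.59  0.196 0.075] tool xy mm [ 31. -79.]
t 3.23 pos [0.6351 0.2703 0.2562] zdir [-1.e-04 -0.e+00 -1.e+00] yhead 82.84 w 0.0554 F [ 0.1  0.2 -0.2] grip 0.0
shift units [0.17 0.02 7.13]
```

step_arm --series '[[[0.13,0.02,1,0,0,0,0.3],[0,0,1,0,0,0,0.3],[0,0,1,0,0,0,0.3],[0,0,1,0,0,0,0.3],[0,0,1,0,0,0,0.3],[0,0,1,0,0,0,0.3],[0,0,0.7,0,0,0,0.3],[0,0,0.4,0,0,0,0.3]]]'

```text
time: 4.22
eef_pos: [0.6315, 0.2708, 0.0776]
ee_rot: [-0.001, 0.062, 0.998, -0.0]
ft_force: [-0.1, 0.1, 0.0]
gripper_width: 0.0553
gripper_force: 0.0
```

step_arm --series '[[[0,0,0,0,0,0,-0.6],[0,0,0,0,0,0,-0.6],[0,0,0,0,0,0,-0.6],[0,0,0,0,0,0,-0.6],[0,0,0,0,0,0,-0.6],[0,0,0,0,0,0,-0.6]]]' --force 30

```text
time: 4.97
eef_pos: [0.6324, 0.2711, 0.0798]
ee_rot: [0.001, 0.062, 0.998, 0.0]
ft_force: [0.5, 1.0, 3.7]
gripper_width: 0.0223
gripper_force: 30.4
```

```bash
python3 -c "
from h import *
go(None)"
```

```text
t 4.97 pos [0.6324 0.2711 0.0798] zdir [ 1.5e-03  5.0e-04 -1.0e+00] yhead 82.88 w 0.0223 F [0.5 1.  3.7] grip 30.4
```

step_arm --series '[[[0,0,-0.5,0,0,0,-0.6],[0,0,-0.8,0,0,0,-0.6],[0,0,-0.8,0,0,0,-0.6],[0,0,-0.8,0,0,0,-0.6],[0,0,-0.8,0,0,0,-0.6],[0,0,-0.8,0,0,0,-0.6],[0,0,-0.5,0,0,0,-0.6],[0,0,0,0,0,0,-0.6]]]'

```text
time: 5.98
eef_pos: [0.6326, 0.2712, 0.2055]
ee_rot: [0.001, 0.062, 0.998, 0.001]
ft_force: [-0.5, -0.4, -1.5]
gripper_width: 0.0221
gripper_force: 30.1
```

```bash
python3 - <<'E'
from h import *
go([.6132,-.1071,.21],94.7)
a=snap('scene');b=snap('side');w=snap('wrist')
s,p,R=tool()
def crop(s,pt,W,k):
    u,v=proj(s,pt).astype(int); u=min(max(u,W),639-W);v=min(max(v,W),479-W)
    return cv2.resize(s['pixels'][v-W:v+W,u-W:u+W],(400,400),interpolation=cv2.INTER_CUBIC)
cv2.imwrite('pics/g1.png',np.hstack([crop(a,p-[0,0,.03],50,4),crop(b,p-[0,0,.03],50,4)]))
cv2.imwrite('pics/w2.png',w['pixels'])
E
```

```text
t 5.97 pos [0.6326 0.2712 0.2055] zdir [ 2.5e-03  9.0e-04 -1.0e+00] yhead 82.88 w 0.0221 F [-0.5 -0.4 -1.5] grip 30.1
shift units [ -1.1  -15.11  -0.2 ]
turn z units -1.48
```

View pics/g1.png

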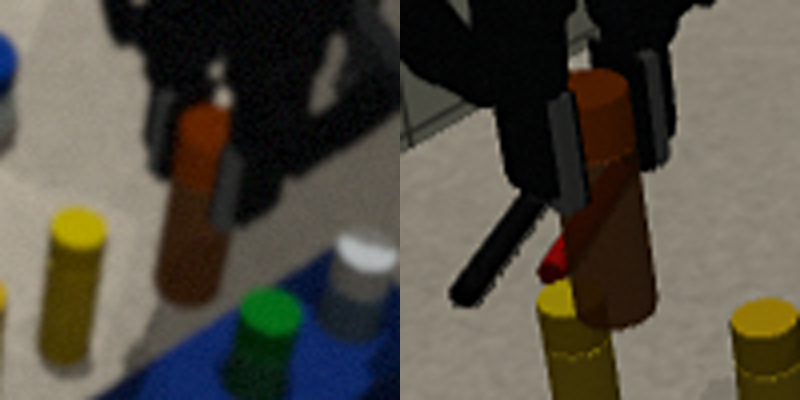

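The vial hangs upright between the pads in both views, and the other vials are undisturbed. I'm carrying it over the well.

step_arm --series '[[[-0.07,-0.6,0,0,0,0,-0.6],[-0.07,-1,0,0,0,0,-0.6],[-0.07,-1,0,0,0,0,-0.6],[-0.07,-1,0,0,0,0,-0.6],[-0.07,-1,0,0,0,0,-0.6],[-0.07,-1,0,0,0,0,-0.6],[-0.07,-1,0,0,0,0,-0.6],[-0.07,-1,0,0,0,0,-0.6]]]'

```text
time: 7.12
eef_pos: [0.622, 0.0786, 0.204]
ee_rot: [0.0, 0.062, 0.998, 0.0]
ft_force: [-0.8, 0.3, -0.5]
gripper_width: 0.022
gripper_force: 30.1
```

step_arm --series '[[[-0.07,-1,0,0,0,0,-0.6],[-0.07,-1,0,0,0,0,-0.6],[-0.07,-1,0,0,0,0,-0.6],[-0.07,-1,0,0,0,0,-0.6],[-0.07,-1,0,0,0,0,-0.6],[-0.07,-1,0,0,0,0,-0.6],[-0.07,-1,0,0,0,0,-0.6],[-0.05,-0.5,0,0,0,0,-0.6]]]'

```text
time: 8.12
eef_pos: [0.6118, -0.1092, 0.204]
ee_rot: [0.0, 0.063, 0.998, -0.0]
ft_force: [0.5, 0.2, -0.3]
gripper_width: 0.0222
gripper_force: 30.1
```

step_arm --series '[[[0,0,0,0,0,-0.75,-0.6],[0,0,0,0,0,-0.73,-0.6],[0,0,0,0,0,0,-0.6],[0,0,0,0,0,0,-0.6]]]'

```text
time: 8.62
eef_pos: [0.6122, -0.1071, 0.2038]
ee_rot: [0.0, -0.04, 0.999, 0.0]
ft_force: [0.3, 0.7, -0.3]
gripper_width: 0.0217
gripper_force: 30.1
```

```bash
python3 - <<'E'
from h import *
go([.6132,-.1071,.19],94.7)
a=snap('scene','scene3.png');b=snap('side','side3.png')
s,p,R=tool()
O=[]
for s in(a,b):
    u,v=(proj(s,p-[0,0,.05])).astype(int)-[40,55]; O.append((u,v))
print(O)
c=[cv2.resize(s['pixels'][v:v+110,u:u+80],(400,550),interpolation=cv2.INTER_CUBIC) for s,(u,v) in zip((a,b),O)]
cv2.imwrite('pics/g2.png',np.hstack(c))
E
```

```text
t 8.62 pos [ 0.6122 -0.1071  0.2038] zdir [ 0.e+00  1.e-04 -1.e+00] yhead 94.63 w 0.0217 F [ 0.3  0.7 -0.3] grip 30.1
shift units [-0.04 -0.    0.55]
turn z units -0.01
[(np.int64(208), np.int64(139)), (np.int64(311), np.int64(120))]
```

View pics/g2.png

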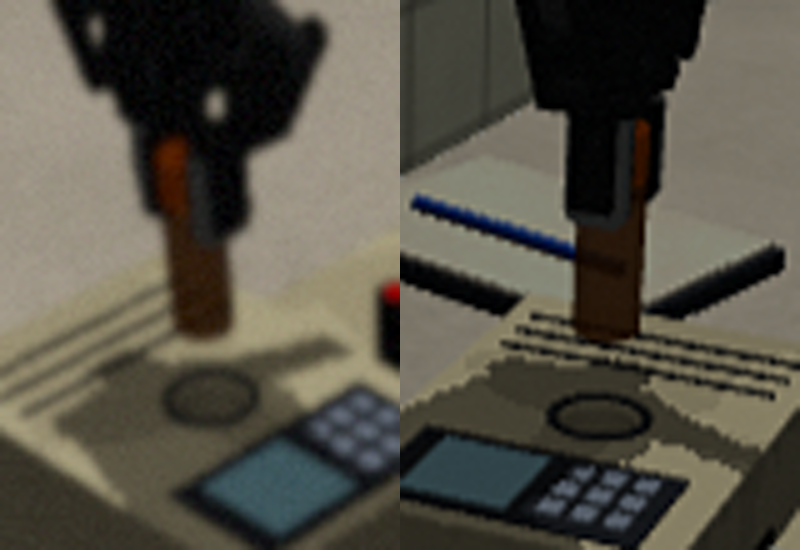

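The scene crop (left) shows the vial bottom at about (202,322) and the well ellipse centre at (211,398). In the side crop (right) they are at (608,324) and (600,416). I'm triangulating the offset.

```bash
cat >> h.py <<'E'
def tri(obs):
    A=np.zeros((3,3));b=np.zeros(3)
    for s,u,v in obs:
        o,d=ray(s,u,v); d/=np.linalg.norm(d); M=np.eye(3)-np.outer(d,d); A+=M;b+=M@o
    return np.linalg.solve(A,b)
E
python3 - <<'E'
from h import *
a=snap('scene');b=snap('side')
P=lambda x,y:(a,208+x/5,139+y/5)
Q=lambda x,y:(b,311+(x-400)/5,120+y/5)
w=tri([P(211,398),Q(600,416)]); v=tri([P(202,322),Q(608,324)])
print('well',w,onz(*P(211,398),.1),onz(*Q(600,416),.1)); print('vial bottom',v); go(None)
print([onz(*P(202,322),.136),onz(*Q(608,324),.136)])
# silhouette edges at mid-body
E
```

```text
well [ 0.61283115 -0.1084874   0.09884934] [ 0.61479737 -0.1053102   0.1       ] [ 0.61240016 -0.10881518  0.1       ]
vial bottom [ 0.6124635  -0.11026738  0.13393798]
t 8.82 pos [ 0.6123 -0.107   0.2038] zdir [ 0.  0. -1.] yhead 94.69 w 0.0222 F [-0.   0.5 -0.2] grip 30.1
[array([ 0.61562138, -0.10528582,  0.136     ]), array([ 0.61130193, -0.10928531,  0.136     ])]
```

The vial and well are aligned within measurement error (about 1 mm). I'm lowering slowly and watching the force.

step_arm --series '[[[0,0,0.4,0,0,0,-0.6],[0,0,0.4,0,0,0,-0.6],[0,0,0.4,0,0,0,-0.6],[0,0,0.2,0,0,0,-0.6],[0,0,0.15,0,0,0,-0.6],[0,0,0.15,0,0,0,-0.6],[0,0,0.1,0,0,0,-0.6],[0,0,0,0,0,0,-0.6]]]'

```text
time: 9.82
eef_pos: [0.6123, -0.1071, 0.1587]
ee_rot: [-0.0, -0.041, 0.999, 0.0]
ft_force: [0.3, 0.6, 0.1]
gripper_width: 0.0222
gripper_force: 30.1
```

```bash
python3 -c "
from h import *
go([.6132,-.107,.1318]);print(env.state()['wrist_torque'])"
```

```text
t 9.82 pos [ 0.6123 -0.1071  0.1587] zdir [-1.e-04  0.e+00 -1.e+00] yhead 94.72 w 0.0222 F [0.3 0.6 0.1] grip 30.1
shift units [-0.04  0.    1.08]
[-0.02700641  0.02340551  0.02380874]
```

step_arm --series '[[[0,0,0.2,0,0,0,-0.6],[0,0,0.2,0,0,0,-0.6],[0,0,0.2,0,0,0,-0.6],[0,0,0.2,0,0,0,-0.6],[0,0,0.12,0,0,0,-0.6],[0,0,0.08,0,0,0,-0.6],[0,0,0.04,0,0,0,-0.6],[0,0,0,0,0,0,-0.6]]]'

```text
time: 10.82
eef_pos: [0.6124, -0.1071, 0.1328]
ee_rot: [0.0, -0.041, 0.999, -0.0]
ft_force: [-0.6, -1.1, -0.6]
gripper_width: 0.0219
gripper_force: 30.1
```

```bash
python3 -c "
from h import *
go([.6132,-.107,.1318]);print(env.state()['wrist_torque'])"
```

```text
t 10.82 pos [ 0.6124 -0.1071  0.1328] zdir [ 1.e-04 -0.e+00 -1.e+00] yhead 94.72 w 0.0219 F [-0.6 -1.1 -0.6] grip 30.1
shift units [-0.03  0.    0.04]
[-0.03823378 -0.00124949 -0.04597484]
```

Not touching the bottom yet, so I'm creeping down in 1 mm steps.

step_arm --series '[[[0,0,0.04,0,0,0,-0.6],[0,0,0,0,0,0,-0.6],[0,0,0.04,0,0,0,-0.6],[0,0,0,0,0,0,-0.6]]]'

```text
time: 11.32
eef_pos: [0.6126, -0.1071, 0.1317]
ee_rot: [0.0, -0.041, 0.999, -0.0]
ft_force: [-1.7, 0.3, 5.7]
gripper_width: 0.0221
gripper_force: 30.7
```

step_arm --series '[[[0,0,0.04,0,0,0,-0.6],[0,0,0,0,0,0,-0.6],[0,0,0,0,0,0,-0.6]]]'

```text
time: 11.7
eef_pos: [0.6128, -0.1071, 0.1317]
ee_rot: [0.001, -0.041, 0.999, -0.0]
ft_force: [-3.3, 1.1, 10.0]
gripper_width: 0.022
gripper_force: 31.2
```

The vial bottomed out at the expected height, with 10 N upward. I'm easing off, then opening and rising.

step_arm --series '[[[0,0,-0.06,0,0,0,-0.6],[0,0,0,0,0,0,-0.45],[0,0,0,0,0,0,-0.3],[0,0,0,0,0,0,0],[0,0,0,0,0,0,0.3],[0,0,0,0,0,0,0.3],[0,0,0,0,0,0,0.3],[0,0,0,0,0,0,0.3]]]'

```text
time: 12.7
eef_pos: [0.6123, -0.1071, 0.1313]
ee_rot: [0.0, -0.041, 0.999, -0.0]
ft_force: [0.3, 0.4, -0.2]
gripper_width: 0.0555
gripper_force: 0.0
```

step_arm --series '[[[0,0,-0.3,0,0,0,0.3],[0,0,-0.6,0,0,0,0.3],[0,0,-0.8,0,0,0,0.3],[0,0,-0.8,0,0,0,0.3],[0,0,-0.5,0,0,0,0.3],[0,0,0,0,0,0,0.3]]]'

```text
time: 13.45
eef_pos: [0.6134, -0.1073, 0.2085]
ee_rot: [0.002, -0.041, 0.999, -0.0]
ft_force: [0.4, 0.0, 0.3]
gripper_width: 0.0555
gripper_force: 0.0
```

```bash
python3 - <<'E'
from h import *
go([.5086,-.1158,.21],94.7)
go([.5086,-.1158,.09],94.7)
a=snap('scene');b=snap('side')
def c(s,P,w,h,W,H):
    u,v=proj(s,P).astype(int)-[w//2,h//2]; print(u,v); return cv2.resize(s['pixels'][v:v+h,u:u+w],(W,H),interpolation=cv2.INTER_CUBIC)
cv2.imwrite('pics/g3.png',np.hstack([c(a,[.58,-.1,.1],100,120,400,480),c(b,[.55,-.1,.1],100,120,400,480)]))
E
```

```text
t 13.45 pos [ 0.6134 -0.1073  0.2085] zdir [ 3.5e-03 -8.0e-04 -1.0e+00] yhead 94.72 w 0.0555 F [0.4 0.  0.3] grip 0.0
shift units [ 4.2   0.01 -0.08]
turn z units 0.0
t 13.45 pos [ 0.6134 -0.1073  0.2085] zdir [ 3.5e-03 -8.0e-04 -1.0e+00] yhead 94.72 w 0.0555 F [0.4 0.  0.3] grip 0.0
shift units [4.22 0.01 4.72]
turn z units 0.0
215 152
330 153
```

View pics/g3.png

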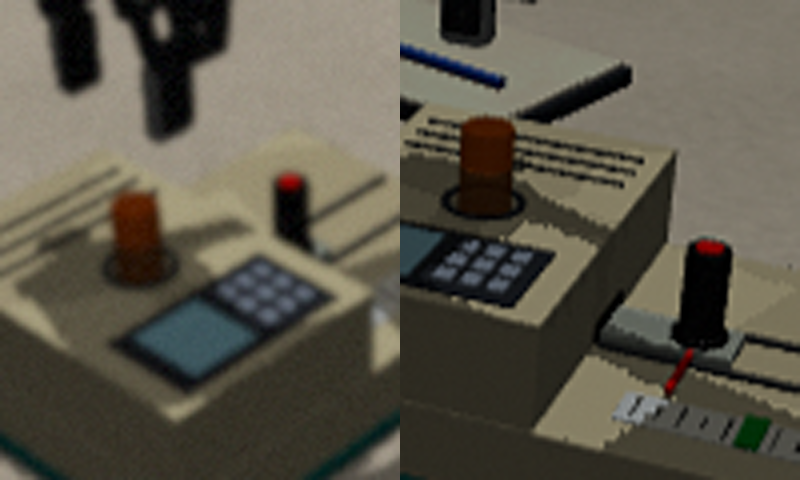

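The vial stands upright in the well, at scene crop (137,240) and side crop (487,165), and the gripper is clear of it. Next is the knob, with its red dot at side crop (710,247).

step_arm --series '[[[0.7,0,0,0,0,0,0.3],[1,0,0,0,0,0,0.3],[1,0,0,0,0,0,0.3],[1,0,0,0,0,0,0.3],[0.5,0,0,0,0,0,0.3],[0,0,0,0,0,0,0.3],[0,0,0,0,0,0,0.3]]]'

```text
time: 14.42
eef_pos: [0.5082, -0.1158, 0.2064]
ee_rot: [0.0, -0.041, 0.999, -0.0]
ft_force: [0.1, 0.4, -0.3]
gripper_width: 0.0555
gripper_force: 0.0
```

```bash
python3 - <<'E'
from h import *
go([.5086,-.1158,.09],94.7)
w=env.snapshot('wrist'); im=w['pixels']; h=cv2.cvtColor(im,cv2.COLOR_BGR2HSV)
m=cv2.inRange(h,(0,150,100),(5,255,255))|cv2.inRange(h,(174,150,100),(180,255,255))
print('pred',proj(w,[.5086,-.1158,.1]))
n,l,st,c=cv2.connectedComponentsWithStats(m)
for i in range(1,n):
    if st[i,4]>15: print(st[i],c[i],onz(w,*c[i],.1))
E
```

```text
t 14.43 pos [ 0.5082 -0.1158  0.2064] zdir [ 7.e-04 -1.e-04 -1.e+00] yhead 94.72 w 0.0555 F [ 0.1  0.4 -0.3] grip 0.0
shift units [-0.01 -0.    4.66]
turn z units 0.0
pred [319.14778146 250.49489674]
[336 232  43   3 127] [357.01574803 233.        ] [ 0.4942531  -0.09135964  0.1       ]
[311 243  16  15 198] [318.67171717 249.94444444] [ 0.5082335  -0.11615563  0.1       ]
```

```bash
python3 - <<'E'
from h import *
w=env.snapshot('wrist'); h=cv2.cvtColor(w['pixels'],cv2.COLOR_BGR2HSV)
m=cv2.inRange(h,(50,120,50),(75,255,255)); n,l,st,c=cv2.connectedComponentsWithStats(m)
t=onz(w,377,233,.0545); d=np.array([np.cos(.0829),np.sin(.0829)]); print('tip',t)
for i in range(1,n):
    if st[i,4]>30: q=onz(w,*c[i],.053); print(st[i],c[i],q,'pull mm',-(q-t)[:2]@d*1e3)
E
```

```text
tip [ 0.50435517 -0.06910605  0.0545    ]
[383 176  30  12 339] [397.39233038 181.69026549] [ 0.46228797 -0.05813795  0.053     ] pull mm 41.01451642726717
```

step_arm --series '[[[0,0,0.8,0,0,0,0.3],[0,0,0.8,0,0,0,0.3],[0,0,0.8,0,0,0,0.3],[0,0,0.8,0,0,0,0.3],[0,0,0.7,0,0,0,0.3],[0,0,0.5,0,0,0,0.3],[0,0,0.25,0,0,0,0.3],[0,0,0,0,0,0,0.3]]]'

```text
time: 15.52
eef_pos: [0.5076, -0.1157, 0.0897]
ee_rot: [-0.0, -0.041, 0.999, 0.0]
ft_force: [0.4, 0.3, -0.3]
gripper_width: 0.0556
gripper_force: 0.0
```

step_arm --series '[[[0,0,0,0,0,0,-0.8],[0,0,0,0,0,0,-0.8],[0,0,0,0,0,0,-0.8],[0,0,0,0,0,0,-0.8],[0,0,0,0,0,0,-0.8],[0,0,0,0,0,0,-0.8]]]' --force 60

```text
time: 16.27
eef_pos: [0.5083, -0.1164, 0.091]
ee_rot: [0.001, -0.041, 0.999, -0.001]
ft_force: [-1.9, -3.8, 4.8]
gripper_width: 0.0175
gripper_force: 58.5
```

Gripped. I'm pulling 41 mm along tool +x.

step_arm --series '[[[0.2,0,0,0,0,0,-0.8],[0.35,0,0,0,0,0,-0.8],[0.35,0,0,0,0,0,-0.8],[0.35,0,0,0,0,0,-0.8],[0.25,0,0,0,0,0,-0.8],[0.14,0,0,0,0,0,-0.8],[0,0,0,0,0,0,-0.8],[0,0,0,0,0,0,-0.8]]]'

```text
time: 17.27
eef_pos: [0.469, -0.12, 0.091]
ee_rot: [0.003, -0.041, 0.999, -0.001]
ft_force: [5.3, -5.4, 0.8]
gripper_width: 0.0178
gripper_force: 58.8
```

```bash
python3 - <<'E'
from h import *
go(None)
b=snap('side');a=snap('scene');w=snap('wrist')
def c(s,P,w,h,W,H):
    u,v=proj(s,P).astype(int)-[w//2,h//2]; u=max(0,u);v=max(0,v);print(u,v); return cv2.resize(s['pixels'][v:v+h,u:u+w],(W,H),interpolation=cv2.INTER_CUBIC)
cv2.imwrite('pics/g4.png',np.hstack([c(b,[.475,-.06,.06],80,110,400,550),c(a,[.5,-.06,.06],80,110,400,550)]))
h=cv2.cvtColor(b['pixels'],cv2.COLOR_BGR2HSV)
m=cv2.inRange(h,(50,120,50),(75,255,255)); m[300:]=0; n,l,st,cc=cv2.connectedComponentsWithStats(m)
for i in range(1,n):
    if st[i,4]>20: print(st[i],cc[i],onz(b,*cc[i],.053))
E
```

```text
t 17.27 pos [ 0.469 -0.12   0.091] zdir [ 0.0053 -0.0019 -1.    ] yhead 94.71 w 0.0178 F [ 5.3 -5.4  0.8] grip 58.8
371 199
268 167
```

View pics/g4.png

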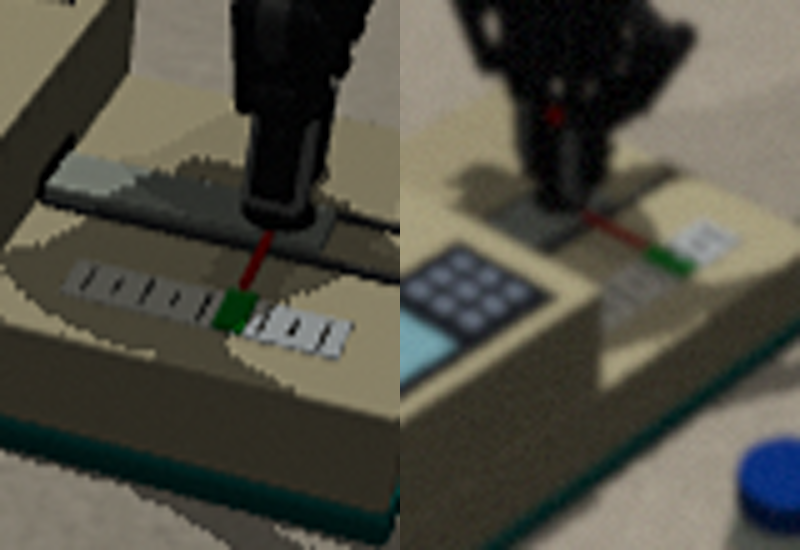

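The pointer tip (side crop (243,286), scene crop (650,248)) meets the green mark (side crop (235,312), scene crop (670,259)) close to its middle. I'm working out the residual.

```bash
python3 - <<'E'
from h import *
b=env.snapshot('side');a=env.snapshot('scene')
d=np.array([np.cos(.0829),np.sin(.0829)])
for s,t,m in((b,(371+243/5,199+286/5),(371+235/5,199+312/5)),(a,(268+250/5,167+248/5),(268+270/5,167+259/5))):
    print((onz(s,*t,.0545)-onz(s,*m,.053))[:2]@d*1e3)
go(None)
E
```

```text
1.3532805981323965
1.3377488482886717
t 17.52 pos [ 0.4691 -0.12    0.091 ] zdir [ 0.0054 -0.0019 -1.    ] yhead 94.71 w 0.0176 F [ 5.4 -5.2 -0.1] grip 58.8
```

step_arm --series '[[[0.05,0,0,0,0,0,-0.8],[0,0,0,0,0,0,-0.8],[0,0,0,0,0,0,-0.8],[0,0,0,0,0,0,-0.8],[0,0,0,0,0,0,-0.8],[0,0,0,0,0,0,-0.8],[0,0,0,0,0,0,-0.8],[0,0,0,0,0,0,-0.8]]]'

```text
time: 18.52
eef_pos: [0.4679, -0.1202, 0.091]
ee_rot: [0.003, -0.041, 0.999, -0.001]
ft_force: [5.6, -4.5, 0.5]
gripper_width: 0.018
gripper_force: 58.8
```

```bash
python3 - <<'E'
from h import *
go(None); print(env.close_job())
E
```

```text
t 18.52 pos [ 0.4679 -0.1202  0.091 ] zdir [ 0.0054 -0.0019 -1.    ] yhead 94.72 w 0.018 F [ 5.6 -4.5  0.5] grip 58.8
the job is handed in; nothing more can be done
None
```

The amber vial stands released on the bottom of the well, and the gripper holds the shutter slide with the pointer about in the middle of the green mark; I handed the job in at 18.5 s, but no verdict came back.

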